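# Index the worm-driven inspection table by one station

### The job

Wind the crank of the rotary inspection table clockwise (seen from above), several turns, until the table has advanced to its next station and is snug against its internal stop, then lock it by swinging the lock lever clockwise fully over. Feel for the stop: press against it until the sprung crank arm gives about 20 degrees and hold that for half a second, but never force the arm beyond 30 degrees; lock only after that, and leave the turntable with its brass fittings, the loupe and the things standing around alone.

Things in the scene. Friction and masses are not known exactly. Their poses are not given: they have to be found in the camera images.
- stage: Grey and dark steel worm-driven rotary table unit, bolted to the bench: base plate 220 (x) x 360 (y) x 12 mm, origin on the bench under the turntable's axis, x away from the robot at yaw 0. Crank axis at stage (0, -135) mm on a grey gearbox 76 mm square, 65 mm high; lock lever pivot at stage (0, 118) mm.
- crank_arm (a joint): Spring wind-up of the crank arm on its hub, rad: 0 unloaded, growing when the handle is pushed clockwise, 1.5 N m per rad. Plain winding takes about 0.1 N m (0.07 rad); at the stop the hub stands still and the arm winds up as far as the handle is moved on. 0.35 rad (20 degrees) is 12.5 N at the handle.
- crank_center (a point): Point on the vertical crank axis at height 101 mm, stage (0, -135) mm. The crank arm's top is at height 100 mm and its hub below is 48 mm across.
- handle_grip (a point): Point on the axis of the crank's upright black handle at height 129 mm: 16 mm below the handle's top. The handle is a 15 mm cylinder from height 104 to 145 mm with a 20 mm collar below, spins freely about its own axis and circles the crank axis at 42 mm. The crank starts at any angle.
- lock_lever (a joint): Swing of the lock lever, rad: open at 0 to 0.3 at the start, fully locked at its end stop 1.2, growing clockwise seen from above; stays where it is left (0.2 N m friction).
- lock_knob (a point): Point on the axis of the upright black knob at the lock lever's end, at height 82 mm, 14 mm below the knob's top. The knob is a 15 mm cylinder from height 64 to 96 mm, standing on the 8 mm thick lever 70 mm from the pivot.
- lock_pivot (a point): Point on the lock lever's vertical pivot axis at height 82 mm, level with point lock_knob.
- jar: Bystander: glass jar, 64 mm across, 85 mm high, origin under its centre.
- carton: Bystander: cardboard carton 120 x 90 x 60 mm, origin under its centre.
- tub: Bystander: white tub of brass parts, 84 mm across, 55 mm high, origin under its centre.
- loupe: Steel pointer block (58 mm high) and small loupe on a wire post (top at height 129 mm), on the stage's far side at stage x = 40 to 107 mm, y = -25 to 30 mm. Its origin is the stage's origin.
- turntable: Aluminium disc, 160 mm across, face at height 60 mm, with nine 21 mm high brass fittings; origin on its axis at height 47 mm. 36 crank turns turn it once; a station is 40 deg (four crank turns). Its x axis starts -2 to 7.5 deg clockwise of the stage's; a stop on the worm shaft ends the travel at 40 deg give or take 2.5 (the disc was clamped on by hand), known only by feel at the crank.

How it is judged (in metres and radians):
On the way, in this order (a step that is already met when the one before it is completed fails the run):
1. the turntable is at its next station and pressed snugly against the stop (sprung arm wound up more than 0.2 rad) (angle between the x axis of turntable and the x axis of stage, either way round above 0.64 rad and value of joint crank_arm above 0.2 rad), for 0.2 s.
2. the lock lever is fully over (value of joint lock_lever above 1.08 rad), for 0.2 s.
At the end, for the whole second after the job is handed in: The turntable stands one station on (its x axis 0.64 to 0.76 rad from the stage's), the lock lever is fully over (more than 1.08 of 1.2 rad), the crank is let go (arm wound up less than 0.1 rad), and jar, carton and tub are within 30 mm of where they were (angle between the x axis of turntable and the x axis of stage, either way round between 0.64 and 0.76 rad and value of joint lock_lever above 1.08 rad and value of joint crank_arm between -0.1 and 0.1 rad and distance of each of jar, carton, tub from where it was at the start of the episode below 0.03 m); the robot touches nothing.
It fails at once if the sprung crank arm is forced: wound up more than 0.55 rad either way (value of joint crank_arm above 0.55 rad or value of joint crank_arm below -0.55 rad).
It fails at once if the lock lever is swung over before the table has reached its station (value of joint lock_lever above 0.7 rad and angle between the x axis of turntable and the x axis of stage, either way round below 0.62 rad).
It fails at once if the robot pushes the turntable, its fittings, or the pointer and loupe (contact force between any of the arm, the fingers and turntable above 3 N or contact force between any of the arm, the fingers and loupe above 3 N).
It fails at once if a bystander is shoved (distance of any of jar, carton, tub from where it was at the start of the episode above 0.05 m).
It also fails if it takes over 72 s, if anything falls off the work surface, if the arm or the gripper's body presses on something with over 40 N, if the wrist force passes 120 N, or if a joint passes its speed limit or range.

### The arm

A 6-joint arm with a two-finger parallel gripper is mounted at the origin on the work surface. World frame = base frame: x ahead of the robot, y to its left, z up, the work surface at z = 0. Lengths are in m, angles in degrees, forces in N, time in s.
With the tool pointing down it reaches from about 0.35 to 0.875 m from the base axis. Payload 4.2 kg.
Tool frame: the origin (TCP) lies at the very end of the fingers, on their centre line; the grasp point (between the pads) lies 19 mm behind it; z points along the fingers, y is the line along which they close (so a half turn about z gives the same grasp; the last joint's range is limited). The gripper opens to 87 mm and grips with 3 to 60 N. Pads are 19 mm wide; open, the fingers measure 117 mm over their backs; the gripper's body (75 mm by 190 mm) begins 51 mm behind the grasp point.
Start: joints at [77.842, 22.042, 0.453, 0, -68.411, -14.817], TCP at [0.283, 0.557, 0.193] pointing down, gripper open.
Joint ranges: [-179.83, 179.83], [-69.29, 118.12], [-61.27, 80.66], [-181.25, 117.63], [-171.15, -9.14], [-177.46, 177.46]. Speed limits (degrees/s): [159.86, 159.86, 180, 180, 180, 180].

### API

Orientations are given as a 3x3 rotation matrix whose columns are the frame's x, y, z axes.
In Python, from station import monitor, cams, ticket gives the robot as it stands.
- The arm moves only by the tool drive_tool, never from a script. Its argument "moves" is a list of rows, each an object with "delta_pos": the shift along the tool's x, y, z in mm, a list of three; "turn": the turn about the tool's z in rad; "claw": the opening, from 0 (shut) to 1 (fully open). A call has 1 to 12 rows; each row shifts and turns the commanded pose from where the row before left it, along the tool's axes as they then stand; what a row does not reach is not made up. A row lasts 1/8 s, in which the tool goes at most 62.5 mm and 10.7 degrees, less where a joint would pass 70% of its speed; a pose out of reach is approached as far as the arm can. A call is refused whole if a number of a shift passes 62.5 or a number of a turn 0.188, either way. A call with a gripper value outside its range is refused whole. The fingers move at their own pace and stop on an object; the grip force is fixed at half the most. Time passes only in rows, so rows that do not move let the fingers close. It gives the time, the measured TCP pose, the force, the opening and the grip force at its end, in the units of the state.
- monitor.sense(): the state, without advancing time (a new reading comes with each control period).
- cams.capture(name): name is "side" or "top" or "wrist"; returns a dict with "color" (384x512x3 uint8, red, green, blue), "range_z" (384x512 float32, m along the optical axis (not along the pixel's ray), 0 where there is no reading), "vertical_fov" (degrees; the focal length in pixels is half the picture's height over the tangent of half this angle, whatever the lens; pixels are square), "cx", "cy" (the principal point, pixels), "extrinsics" (4x4, takes a point from camera to world coordinates). Camera axes: x right, y down, z forward; pixel columns grow to the right and rows downward; lengths in m; the calibration is good to about 2 mm. The wrist camera is an equidistant fisheye: a pixel r from the principal point sees the ray r / f radians off the axis. A picture is of the moment at which its call begins.
- ticket.finish_job(): hands the job in; it is judged then, once.
The state is a dict: "time_s": time; "joints": joint angles; "joint_velocities": joint speeds; "effort": joint torques, N m; "tcp_pos": TCP position; "ee_rot": TCP orientation; "wrist_force": force on the tool from outside, world axes, zero at the start; "moment": the same for the moment, N m; "gripper_width": opening from 0.0 (shut) to 1.0 (fully open); "gripper_force": force on a finger pad.
Only numpy, scipy, OpenCV 4.12 (cv2) and the standard library are available. Lean on these libraries where they do the work, as an engineer would, in place of code of your own. Each camera call takes 0.05 s, during which the arm holds its last target. There are 200 camera calls.

## Working session

There is one attempt and no reset: what is moved stays moved. The work goes in short steps, Python scripts to look and compute and a tool call to move; the robot and the scene stay as the last step left them, time stands still between calls to the robot, and variables do not carry over. Pictures are saved under pics/ and viewed, at most 10 in all, crops included, and the job is handed in when it is done.

Besides the shell and the picture viewer there is one more tool, called after ">>>" in YAML: its name, and indented under it one key for each argument. drive_tool: Moves the arm, as the interface text tells. Its arguments: {"type":"object","properties":{"moves":{"type":"array","items":{"type":"object","properties":{"delta_pos":{"type":"array","items":{"type":"number"}},"turn":{"type":"number"},"claw":{"type":"number"}}}}},"required":["moves"]}

```bash
mkdir -p pics; cat > h.py <<'E'
import numpy as np, cv2
from station import monitor, cams, ticket
def cloud(c):
    H,W=c['range_z'].shape; f=H/2/np.tan(np.radians(c['vertical_fov'])/2)
    v,u=np.mgrid[:H,:W]; z=c['range_z']
    p=np.stack([(u-c['cx'])/f*z,(v-c['cy'])/f*z,z,np.ones_like(z)],-1)
    return (p@np.array(c['extrinsics']).T)[...,:3]
E
python3 - <<'E'
from h import *
for n in('top','side'):
    c=cams.capture(n); cv2.imwrite(f'pics/{n}0.png',c['color'][...,::-1]); np.savez(f'{n}0.npz',P=cloud(c),col=c['color'],z=c['range_z'])
    print(n,np.round(c['extrinsics'],3).tolist(),c['vertical_fov'])
s=monitor.sense();print(s['tcp_pos'],np.round(s['ee_rot'],3),s['time_s'])
E
```

```text
top [[-0.014, -0.998, 0.06, 0.47], [-0.999, 0.016, 0.03, -0.036], [-0.031, -0.059, -0.998, 1.054], [0.0, 0.0, 0.0, 1.0]] 54.5574893595008
side [[0.909, -0.227, 0.349, 0.112], [-0.416, -0.499, 0.76, -0.956], [0.001, -0.836, -0.548, 0.779], [0.0, 0.0, 0.0, 1.0]] 43.966453370257256
[0.28322719 0.55648143 0.19197405] [[ 0.891 -0.454 -0.001]
 [-0.454 -0.891 -0.002]
 [ 0.     0.002 -1.   ]] 0.1
```

View pics/top0.png

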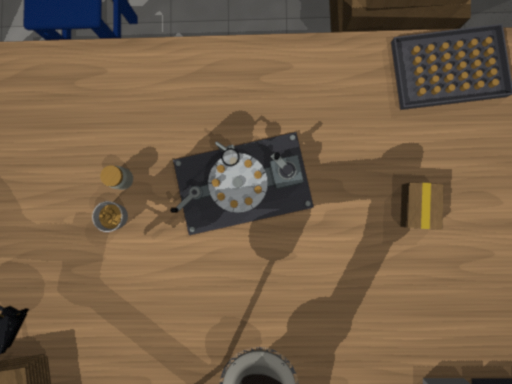

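View pics/side0.png

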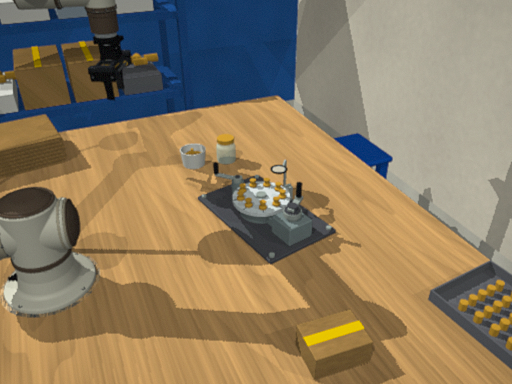

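The top view shows the stage at about (243,183), with the crank gearbox at (287,168) and its handle near (276,156). The lever knob is near (176,209), the jar and tub at the left, the carton at the right. The side view shows both black handles standing up.

```bash
python3 - <<'E'
from h import *
d=np.load('top0.npz');P=d['P'];col=d['col'].astype(int)
roi=np.zeros(P.shape[:2],bool);roi[115:245,160:325]=1
m=roi&(abs(P[...,2]-.012)<.006)&(col.max(-1)<75)
pts=P[m][:,:2]; r=cv2.minAreaRect((pts*1000).astype(np.float32));print('plate',r,m.sum())
s=np.load('side0.npz');Q=np.concatenate([P[roi],s['P'][130:270,190:345].reshape(-1,3)]);C=np.concatenate([col[roi],s['col'][130:270,190:345].reshape(-1,3).astype(int)])
src=np.r_[np.zeros(roi.sum()),np.ones(len(Q)-roi.sum())]
# disc at height 60
dk=C.max(1)<70
for nm,lo,hi in(('handle',.105,.16),('knob',.066,.1)):
  for k in(0,1):
    q=Q[dk&(src==k)&(Q[:,2]>lo)&(Q[:,2]<hi)]
    if len(q)==0: print(nm,k,'none');continue
    n,l=0,None
    import scipy.cluster.hierarchy as h
    l=h.fcluster(h.linkage(q[:,:2]),.012,'distance')
    for i in set(l):
        a=q[l==i]; 
        if len(a)>2: print(nm,k,len(a),a.mean(0).round(4),a.min(0).round(4),a.max(0).round(4))
# gearbox top z~.065, lever
for k in(0,1):
  q=Q[(src==k)&(abs(Q[:,2]-.065)<.003)];print('z65',k,len(q))
  q=Q[(src==k)&(abs(Q[:,2]-.060)<.003)&(C.min(1)>120)];print('disc',len(q),[round(x,4) for x in ((q.min(0)+q.max(0))/2)], (q.max(0)-q.min(0)).round(3))
E
```

```text
plate ((562.9595336914062, 37.94720458984375), (220.0087432861328, 360.32080078125), 11.792491912841797) 5470
handle 0 60 [0.6225 0.0598 0.1277] [0.5983 0.0391 0.1222] [0.6418 0.0825 0.1308]
handle 0 42 [ 0.6184 -0.0567  0.142 ] [ 0.6127 -0.0637  0.116 ] [ 0.6263 -0.0507  0.1496]
handle 0 39 [ 0.5883 -0.0848  0.1065] [ 0.5784 -0.0968  0.105 ] [ 0.5991 -0.0737  0.1105]
handle 1 71 [ 0.6182 -0.0622  0.1269] [ 0.6125 -0.0682  0.1053] [ 0.6276 -0.054   0.1472]
handle 1 12 [0.622  0.0426 0.1257] [0.6019 0.0341 0.1234] [0.6408 0.0576 0.1279]
knob 0 8 [ 0.5505 -0.0633  0.067 ] [ 0.5459 -0.0773  0.0662] [ 0.5562 -0.0559  0.068 ]
knob 0 9 [ 0.6152 -0.1129  0.0679] [ 0.5901 -0.1203  0.0666] [ 0.6305 -0.0999  0.07  ]
knob 0 62 [ 0.5914 -0.086   0.0904] [ 0.5718 -0.1056  0.0665] [ 0.6231 -0.0665  0.0977]
knob 0 3 [0.6526 0.094  0.0762] [0.6523 0.0923 0.0687] [0.653  0.0951 0.0873]
knob 0 38 [0.4893 0.2117 0.0904] [0.4831 0.2067 0.0683] [0.4963 0.2204 0.0991]
knob 0 23 [0.5366 0.1632 0.0684] [0.5306 0.1574 0.066 ] [0.5414 0.1714 0.0725]
knob 1 38 [ 0.5936 -0.0962  0.091 ] [ 0.5768 -0.1062  0.0863] [ 0.6101 -0.079   0.0989]
knob 1 40 [0.4889 0.2082 0.0821] [0.4828 0.2026 0.0661] [0.4955 0.2187 0.0967]
knob 1 4 [0.5371 0.1583 0.0668] [0.5348 0.1554 0.0661] [0.54   0.1623 0.0671]
z65 0 1208
disc 1096 [np.float64(0.5618), np.float64(0.0414), np.float64(0.06)] [0.151 0.142 0.006]
z65 1 597
disc 752 [np.float64(0.5713), np.float64(0.1378), np.float64(0.06)] [0.177 0.517 0.006]
```

```bash
python3 - <<'E'
from h import *
a=cv2.imread('pics/top0.png')[120:240,165:325];b=cv2.imread('pics/side0.png')[145:265,190:350]
cv2.imwrite('pics/crop0.png',np.vstack([cv2.resize(x,None,fx=2.5*1,fy=2.5,interpolation=cv2.INTER_CUBIC) for x in(a,b)]))
E
```

```text
(no output)
```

View pics/crop0.png

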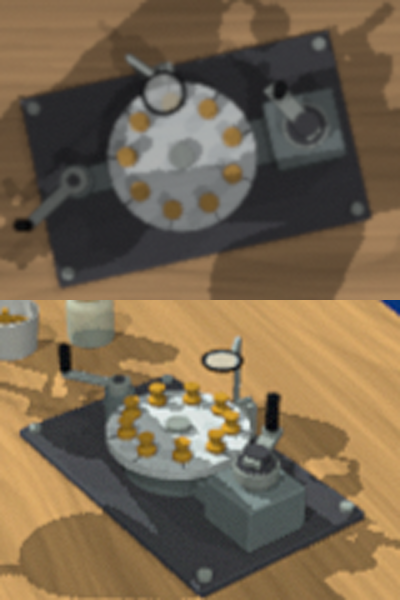

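The crop confirms the handle is up-right of the hub and the lever knob is toward the lower left. By my estimate the crank centre is (0.591,-0.094), the handle (0.618,-0.061), the lever pivot (0.539,0.154) and the knob (0.489,0.21). The distances come to 44 mm and 75 mm, against 42 and 70 nominal. I'll align the tool with the world axes and move above the handle.

>>> drive_tool:
  moves:
    - {"turn":-0.157,"claw":0.45}
    - {"turn":-0.157,"claw":0.45}
    - {"turn":-0.157,"claw":0.45}
    - {"delta_pos":[28,51.4,0],"claw":0.45}
    - {"delta_pos":[28,51.4,0],"claw":0.45}
    - {"delta_pos":[28,51.4,0],"claw":0.45}
    - {"delta_pos":[28,51.4,0],"claw":0.45}
    - {"delta_pos":[28,51.4,0],"claw":0.45}
    - {"delta_pos":[28,51.4,0],"claw":0.45}
    - {"delta_pos":[28,51.4,0],"claw":0.45}
    - {"delta_pos":[28,51.4,0],"claw":0.45}
    - {"delta_pos":[28,51.4,0],"claw":0.45}

```text
invalid input
```

>>> drive_tool:
  moves:
    - {"delta_pos":[28,51.4,0],"claw":0.45}
    - {"delta_pos":[28,51.4,0],"claw":0.45}
    - {"delta_pos":[28,51.4,0],"claw":0.45}
    - {"claw":0.45}
    - {"claw":0.45}

```text
invalid input
```

```bash
python3 - <<'E'
from h import *
s=monitor.sense();print(s['tcp_pos'],np.round(s['ee_rot'],3),s['time_s'],s['wrist_force'],s['gripper_width'],s['joints'])
c=cams.capture('wrist');cv2.imwrite('pics/w1.png',c['color'][...,::-1])
np.savez('w1.npz',**{k:c[k] for k in c});print(np.round(c['extrinsics'],3).tolist(),c['vertical_fov'],c['cx'],c['cy'])
E
```

```text
[0.28322719 0.55648143 0.19197405] [[ 0.891 -0.454 -0.001]
 [-0.454 -0.891 -0.002]
 [ 0.     0.002 -1.   ]] 0.1 [-0.56100278  0.12450364 -0.45406364] 0.9967352460871916 [ 7.78412121e+01  2.20861989e+01  3.87770016e-01 -2.44440128e-02
 -6.84103748e+01 -1.48161094e+01]
[[-0.454, -0.852, -0.259, 0.355], [-0.891, 0.435, 0.13, 0.521], [0.002, 0.29, -0.957, 0.383], [0.0, 0.0, 0.0, 1.0]] 65.70646984690485 254.9970653934053 189.79436111351433
```

View pics/w1.png

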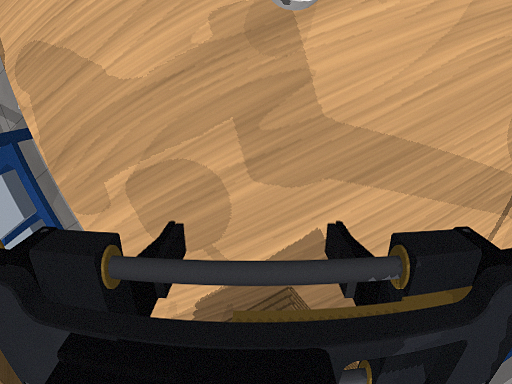

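The arm hasn't moved: both calls were rejected as invalid, probably because every row needs all its keys. The picture shows only bare bench and the fingers at the bottom.

>>> drive_tool:
  moves:
    - {"delta_pos":[0,0,0],"turn":-0.157,"claw":0.45}
    - {"delta_pos":[0,0,0],"turn":-0.157,"claw":0.45}
    - {"delta_pos":[0,0,0],"turn":-0.157,"claw":0.45}
    - {"delta_pos":[28,51.4,0],"turn":0,"claw":0.45}
    - {"delta_pos":[28,51.4,0],"turn":0,"claw":0.45}
    - {"delta_pos":[28,51.4,0],"turn":0,"claw":0.45}
    - {"delta_pos":[28,51.4,0],"turn":0,"claw":0.45}
    - {"delta_pos":[28,51.4,0],"turn":0,"claw":0.45}
    - {"delta_pos":[28,51.4,0],"turn":0,"claw":0.45}
    - {"delta_pos":[28,51.4,0],"turn":0,"claw":0.45}
    - {"delta_pos":[28,51.4,0],"turn":0,"claw":0.45}
    - {"delta_pos":[28,51.4,0],"turn":0,"claw":0.45}

```text
time_s: 1.65
tcp_pos: [0.5361, 0.0927, 0.1929]
ee_rot: [[1.0, 0.0, -0.0], [0.0, -1.0, 0.0], [-0.0, -0.0, -1.0]]
wrist_force: [0.7, 1.3, -0.2]
gripper_width: 0.448
gripper_force: 0.0
```

>>> drive_tool:
  moves:
    - {"delta_pos":[21,39,0],"turn":0,"claw":0.45}
    - {"delta_pos":[21,39,0],"turn":0,"claw":0.45}
    - {"delta_pos":[21,39,0],"turn":0,"claw":0.45}
    - {"delta_pos":[20,38,0],"turn":0,"claw":0.45}
    - {"delta_pos":[0,0,0],"turn":0,"claw":0.45}
    - {"delta_pos":[0,0,0],"turn":0,"claw":0.45}

```text
time_s: 2.4
tcp_pos: [0.6181, -0.0604, 0.1924]
ee_rot: [[1.0, -0.0, -0.001], [-0.0, -1.0, 0.0], [-0.001, -0.0, -1.0]]
wrist_force: [0.1, 0.1, 0.1]
gripper_width: 0.448
gripper_force: 0.0
```

```bash
python3 - <<'E'
from h import *
s=monitor.sense();print(s['tcp_pos'],s['time_s'],s['wrist_force'],s['gripper_width'])
c=cams.capture('wrist');cv2.imwrite('pics/w2.png',c['color'][...,::-1])
H,W=c['range_z'].shape;f=H/2/np.tan(np.radians(c['vertical_fov'])/2);v,u=np.mgrid[:H,:W]
du,dv=u-c['cx'],v-c['cy'];r=np.hypot(du,dv)+1e-9;t=np.tan(r/f);z=c['range_z']
P=(np.stack([du/r*t*z,dv/r*t*z,z,np.ones_like(z)],-1)@np.array(c['extrinsics']).T)[...,:3]
np.savez('w2.npz',P=P,col=c['color'])
C=c['color'].astype(int).max(-1)
import scipy.cluster.hierarchy as h
for lo,hi in((.135,.155),(.108,.134),(.095,.104)):
  m=(z>0)&(P[...,2]>lo)&(P[...,2]<hi)&(abs(P[...,0]-.6)<.09)&(abs(P[...,1]+.08)<.08)
  q=P[m];vu=np.argwhere(m)
  if len(q)>3:
    i=np.random.default_rng(0).permutation(len(q))[:1500];q=q[i];vu=vu[i];l=h.fcluster(h.linkage(q[:,:2]),.006,'distance')
    for k in set(l):
      if (l==k).sum()>8:print(lo,(l==k).sum(),q[l==k].mean(0).round(4),q[l==k].min(0).round(4),q[l==k].max(0).round(4),vu[l==k].mean(0))
E
```

```text
[ 0.61810997 -0.06041386  0.19243131] 2.4 [0.12323347 0.08517824 0.12213327] 0.4477746776525063
0.135 251 [ 0.6221 -0.0566  0.1443] [ 0.6135 -0.063   0.1351] [ 0.6281 -0.0501  0.1474] [193.58964143 250.50996016]
0.108 104 [ 0.6263 -0.057   0.1211] [ 0.6223 -0.0633  0.1081] [ 0.6282 -0.05    0.1339] [181.52884615 251.20192308]
0.095 840 [ 0.6017 -0.0746  0.1015] [ 0.5731 -0.0987  0.095 ] [ 0.6356 -0.0434  0.104 ] [199.76071429 268.99761905]
```

View pics/w2.png

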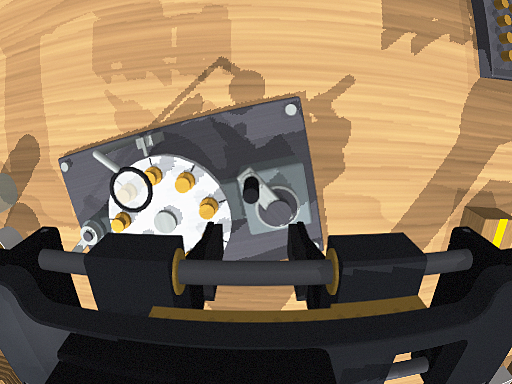

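The wrist view shows the handle at (251,190), crank hub at (277,212) and gearbox at about (270,200). The handle measures about (0.620,-0.057). Next I'll refine the crank centre from the gearbox and hub, and get the disc angle from the brass fittings.

```bash
python3 - <<'E'
from h import *
w=np.load('w2.npz');t=np.load('top0.npz')
for n,d in(('w',w),('t',t)):
  P=d['P']; near=(abs(P[...,0]-.59)<.06)&(abs(P[...,1]+.09)<.06)
  q=P[near&(abs(P[...,2]-.065)<.004)][:,:2]*1000
  print(n,'box',len(q),cv2.minAreaRect(q.astype(np.float32)))
P=w['P'];m=(abs(P[...,0]-.59)<.07)&(abs(P[...,1]+.09)<.07)&(abs(P[...,2]-.1)<.004);q=P[m][:,:2]*1000
print('arm',cv2.minAreaRect(q.astype(np.float32)))
# brass
P=t['P'];hsv=cv2.cvtColor(t['col'],cv2.COLOR_RGB2HSV)
m=(hsv[...,1]>140)&(hsv[...,0]<28)&(abs(P[...,2]-.073)<.012)&(np.hypot(P[...,0]-.563,P[...,1]-.04)<.09)
n,l,s,c=cv2.connectedComponentsWithStats(m.astype(np.uint8))
pts=np.array([P[l==i].mean(0) for i in range(1,n) if s[i,4]>10]);print(pts.round(4))
(cx,cy),r=cv2.minEnclosingCircle((pts[:,:2]*1000).astype(np.float32));print(cx,cy,r)
A=np.c_[2*pts[:,:2],np.ones(len(pts))];sol=np.linalg.lstsq(A,(pts[:,:2]**2).sum(1),rcond=None)[0];print('circle',sol[:2])
a=np.degrees(np.arctan2(pts[:,1]-sol[1],pts[:,0]-sol[0]))-11.8;print(np.sort(a.round(1)),np.round(a%40,1))
for x in((113,177),(110,215)):print(t['P'][x[1]-3:x[1]+4,x[0]-3:x[0]+4].reshape(-1,3).mean(0))
E
```

```text
w box 1809 ((587.3893432617188, -73.67530059814453), (75.80465698242188, 97.4129638671875), 11.214966773986816)
t box 464 ((588.226318359375, -84.42449951171875), (76.05416870117188, 76.00650787353516), 11.776581764221191)
arm ((603.8467407226562, -70.60686492919922), (69.41441345214844, 26.240005493164062), 41.205528259277344)
[[ 0.6093  0.0174  0.0824]
 [ 0.5966  0.09    0.0802]
 [ 0.5787 -0.0082  0.0822]
 [ 0.5601  0.1034  0.0804]
 [ 0.5405 -0.0068  0.0815]
 [ 0.5236  0.0901  0.0816]
 [ 0.5103  0.018   0.0818]
 [ 0.503   0.0561  0.0817]]
559.5991821289062 46.017791748046875 57.48186111450195
circle [0.55990371 0.04625523]
[-162.2 -121.9  -82.7  -42.2   38.2   78.   117.9  158.4] [37.8 38.2 37.3 38.  38.1 37.9 37.8 38.4]
[0.57796315 0.37468947 0.08579057]
[0.47804687 0.40164109 0.03962141]
```

The top view's gearbox top measures exactly 76x76, centred at (0.588,-0.0845). That puts the handle radius at 41.8 mm and agrees with the brass circle and pivot cluster, so the earlier plate fit was off. The disc starts about 2° clockwise, so I expect about 3.8 turns. Grasping now.

>>> drive_tool:
  moves:
    - {"delta_pos":[2,-3,0],"turn":0,"claw":0.45}
    - {"delta_pos":[0,0,28],"turn":0,"claw":0.45}
    - {"delta_pos":[0,0,28],"turn":0,"claw":0.45}
    - {"delta_pos":[0,0,26],"turn":0,"claw":0.45}
    - {"delta_pos":[0,0,0],"turn":0,"claw":0.0}
    - {"delta_pos":[0,0,0],"turn":0,"claw":0.0}
    - {"delta_pos":[0,0,0],"turn":0,"claw":0.0}
    - {"delta_pos":[0,0,0],"turn":0,"claw":0.0}

```text
time_s: 3.45
tcp_pos: [0.6217, -0.0572, 0.1125]
ee_rot: [[1.0, 0.001, 0.003], [0.001, -1.0, 0.001], [0.003, -0.001, -1.0]]
wrist_force: [0.2, 1.3, 2.4]
gripper_width: 0.144
gripper_force: 30.0
```

```bash
python3 - <<'E'
import numpy as np
th=np.radians(40-15*np.arange(25));p=np.round(42*np.c_[np.cos(th),-np.sin(th)],1)
d=np.round(np.diff(p,axis=0),1)
print([f'{a[0]},{a[1]}' for a in d])
E
```

```text
['5.9,9.3', '3.3,10.4', '0.4,11.0', '-2.3,10.7', '-5.1,9.7', '-7.4,8.1', '-9.3,5.9', '-10.4,3.3', '-11.0,0.4', '-10.7,-2.3', '-9.7,-5.1', '-8.1,-7.4', '-5.9,-9.3', '-3.3,-10.4', '-0.4,-11.0', '2.3,-10.7', '5.1,-9.7', '7.4,-8.1', '9.3,-5.9', '10.4,-3.3', '11.0,-0.4', '10.7,2.3', '9.7,5.1', '8.1,7.4']
```

>>> drive_tool:
  moves:
    - {"delta_pos":[5.9,9.3,0],"turn":0,"claw":0.0}
    - {"delta_pos":[3.3,10.4,0],"turn":0,"claw":0.0}
    - {"delta_pos":[0.4,11.0,0],"turn":0,"claw":0.0}
    - {"delta_pos":[-2.3,10.7,0],"turn":0,"claw":0.0}
    - {"delta_pos":[0,0,0],"turn":0,"claw":0.0}

```text
time_s: 4.08
tcp_pos: [0.6287, -0.1007, 0.112]
ee_rot: [[1.0, -0.001, 0.002], [-0.001, -1.0, -0.001], [0.002, 0.001, -1.0]]
wrist_force: [0.4, 2.4, 5.7]
gripper_width: 0.141
gripper_force: 30.0
```

```bash
python3 - <<'E'
from h import *
s=monitor.sense();print(s['tcp_pos'],s['wrist_force'],s['moment'],s['gripper_width'])
a=cams.capture('wrist')['color'][150:280,170:330,::-1];b=cams.capture('side')['color'][120:250,230:390,::-1]
cv2.imwrite('pics/g1.png',np.hstack([cv2.resize(x,None,fx=2.4,fy=2.4,interpolation=cv2.INTER_CUBIC) for x in(a,b)]))
E
```

```text
[ 0.62874224 -0.10072224  0.11198043] [0.4118103  2.42625664 5.69259279] [ 0.47044082 -0.28367575 -0.01980106] 0.1412857590527667
```

View pics/g1.png

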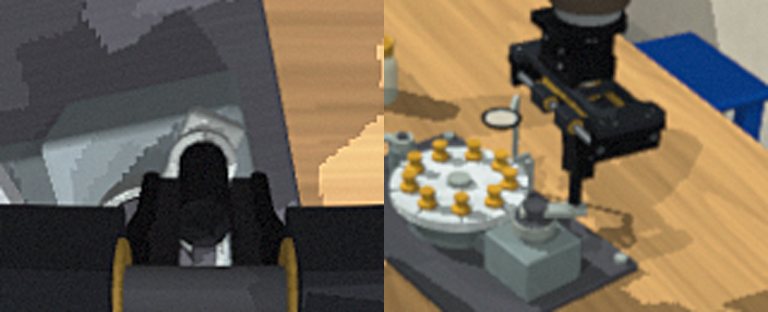

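The gripper holds the handle and the crank has turned. The wrist force of about 2.4 N tangential matches plain winding. I'll continue.

>>> drive_tool:
  moves:
    - {"delta_pos":[-5.1,9.7,-1],"turn":0,"claw":0.0}
    - {"delta_pos":[-7.4,8.1,0],"turn":0,"claw":0.0}
    - {"delta_pos":[-9.3,5.9,0],"turn":0,"claw":0.0}
    - {"delta_pos":[-10.4,3.3,0],"turn":0,"claw":0.0}
    - {"delta_pos":[-11.0,0.4,0],"turn":0,"claw":0.0}
    - {"delta_pos":[-10.7,-2.3,0],"turn":0,"claw":0.0}
    - {"delta_pos":[-9.7,-5.1,0],"turn":0,"claw":0.0}
    - {"delta_pos":[-8.1,-7.4,0],"turn":0,"claw":0.0}

```text
time_s: 5.18
tcp_pos: [0.5559, -0.1113, 0.112]
ee_rot: [[1.0, 0.0, 0.001], [0.0, -1.0, -0.0], [0.001, 0.0, -1.0]]
wrist_force: [4.2, 0.4, 0.1]
gripper_width: 0.139
gripper_force: 30.0
```

>>> drive_tool:
  moves:
    - {"delta_pos":[-5.9,-9.3,0],"turn":0,"claw":0.0}
    - {"delta_pos":[-3.3,-10.4,0],"turn":0,"claw":0.0}
    - {"delta_pos":[-0.4,-11.0,0],"turn":0,"claw":0.0}
    - {"delta_pos":[2.3,-10.7,0],"turn":0,"claw":0.0}
    - {"delta_pos":[5.1,-9.7,0],"turn":0,"claw":0.0}
    - {"delta_pos":[7.4,-8.1,0],"turn":0,"claw":0.0}
    - {"delta_pos":[9.3,-5.9,0],"turn":0,"claw":0.0}
    - {"delta_pos":[10.4,-3.3,0],"turn":0,"claw":0.0}
    - {"delta_pos":[11.0,-0.4,0],"turn":0,"claw":0.0}
    - {"delta_pos":[10.7,2.3,0],"turn":0,"claw":0.0}
    - {"delta_pos":[9.7,5.1,0],"turn":0,"claw":0.0}
    - {"delta_pos":[8.1,7.4,0],"turn":0,"claw":0.0}

```text
time_s: 6.68
tcp_pos: [0.6209, -0.0556, 0.112]
ee_rot: [[1.0, 0.0, -0.001], [0.0, -1.0, 0.002], [-0.001, -0.002, -1.0]]
wrist_force: [-1.1, 2.5, 5.7]
gripper_width: 0.147
gripper_force: 30.0
```

One turn is done with low forces. On to turns 2 and 3, which are within the guaranteed 3-turn minimum.

>>> drive_tool:
  moves:
    - {"delta_pos":[5.9,9.3,0],"turn":0,"claw":0.0}
    - {"delta_pos":[3.3,10.4,0],"turn":0,"claw":0.0}
    - {"delta_pos":[0.4,11.0,0],"turn":0,"claw":0.0}
    - {"delta_pos":[-2.3,10.7,0],"turn":0,"claw":0.0}
    - {"delta_pos":[-5.1,9.7,0],"turn":0,"claw":0.0}
    - {"delta_pos":[-7.4,8.1,0],"turn":0,"claw":0.0}
    - {"delta_pos":[-9.3,5.9,0],"turn":0,"claw":0.0}
    - {"delta_pos":[-10.4,3.3,0],"turn":0,"claw":0.0}
    - {"delta_pos":[-11.0,0.4,0],"turn":0,"claw":0.0}
    - {"delta_pos":[-10.7,-2.3,0],"turn":0,"claw":0.0}
    - {"delta_pos":[-9.7,-5.1,0],"turn":0,"claw":0.0}
    - {"delta_pos":[-8.1,-7.4,0],"turn":0,"claw":0.0}

```text
time_s: 8.18
tcp_pos: [0.5557, -0.1112, 0.1119]
ee_rot: [[1.0, 0.0, 0.0], [0.0, -1.0, -0.0], [0.0, 0.0, -1.0]]
wrist_force: [3.8, 0.6, 1.8]
gripper_width: 0.144
gripper_force: 30.0
```

>>> drive_tool:
  moves:
    - {"delta_pos":[-5.9,-9.3,0],"turn":0,"claw":0.0}
    - {"delta_pos":[-3.3,-10.4,0],"turn":0,"claw":0.0}
    - {"delta_pos":[-0.4,-11.0,0],"turn":0,"claw":0.0}
    - {"delta_pos":[2.3,-10.7,0],"turn":0,"claw":0.0}
    - {"delta_pos":[5.1,-9.7,0],"turn":0,"claw":0.0}
    - {"delta_pos":[7.4,-8.1,0],"turn":0,"claw":0.0}
    - {"delta_pos":[9.3,-5.9,0],"turn":0,"claw":0.0}
    - {"delta_pos":[10.4,-3.3,0],"turn":0,"claw":0.0}
    - {"delta_pos":[11.0,-0.4,0],"turn":0,"claw":0.0}
    - {"delta_pos":[10.7,2.3,0],"turn":0,"claw":0.0}
    - {"delta_pos":[9.7,5.1,0],"turn":0,"claw":0.0}
    - {"delta_pos":[8.1,7.4,0],"turn":0,"claw":0.0}

```text
time_s: 9.68
tcp_pos: [0.6209, -0.0556, 0.112]
ee_rot: [[1.0, 0.001, -0.001], [0.001, -1.0, 0.002], [-0.001, -0.002, -1.0]]
wrist_force: [-1.3, 2.1, 5.5]
gripper_width: 0.139
gripper_force: 30.0
```

>>> drive_tool:
  moves:
    - {"delta_pos":[5.9,9.3,0],"turn":0,"claw":0.0}
    - {"delta_pos":[3.3,10.4,0],"turn":0,"claw":0.0}
    - {"delta_pos":[0.4,11.0,0],"turn":0,"claw":0.0}
    - {"delta_pos":[-2.3,10.7,0],"turn":0,"claw":0.0}
    - {"delta_pos":[-5.1,9.7,0],"turn":0,"claw":0.0}
    - {"delta_pos":[-7.4,8.1,0],"turn":0,"claw":0.0}
    - {"delta_pos":[-9.3,5.9,0],"turn":0,"claw":0.0}
    - {"delta_pos":[-10.4,3.3,0],"turn":0,"claw":0.0}
    - {"delta_pos":[-11.0,0.4,0],"turn":0,"claw":0.0}
    - {"delta_pos":[-10.7,-2.3,0],"turn":0,"claw":0.0}
    - {"delta_pos":[-9.7,-5.1,0],"turn":0,"claw":0.0}
    - {"delta_pos":[-8.1,-7.4,0],"turn":0,"claw":0.0}

```text
time_s: 11.18
tcp_pos: [0.5557, -0.1111, 0.1119]
ee_rot: [[1.0, 0.0, 0.0], [0.0, -1.0, -0.0], [0.0, 0.0, -1.0]]
wrist_force: [4.3, 0.9, 1.2]
gripper_width: 0.142
gripper_force: 30.0
```

>>> drive_tool:
  moves:
    - {"delta_pos":[-5.9,-9.3,0],"turn":0,"claw":0.0}
    - {"delta_pos":[-3.3,-10.4,0],"turn":0,"claw":0.0}
    - {"delta_pos":[-0.4,-11.0,0],"turn":0,"claw":0.0}
    - {"delta_pos":[2.3,-10.7,0],"turn":0,"claw":0.0}
    - {"delta_pos":[5.1,-9.7,0],"turn":0,"claw":0.0}
    - {"delta_pos":[7.4,-8.1,0],"turn":0,"claw":0.0}
    - {"delta_pos":[9.3,-5.9,0],"turn":0,"claw":0.0}
    - {"delta_pos":[10.4,-3.3,0],"turn":0,"claw":0.0}
    - {"delta_pos":[11.0,-0.4,0],"turn":0,"claw":0.0}
    - {"delta_pos":[10.7,2.3,0],"turn":0,"claw":0.0}
    - {"delta_pos":[9.7,5.1,0],"turn":0,"claw":0.0}
    - {"delta_pos":[8.1,7.4,0],"turn":0,"claw":0.0}

```text
time_s: 12.68
tcp_pos: [0.6209, -0.0556, 0.1119]
ee_rot: [[1.0, 0.0, -0.001], [0.0, -1.0, 0.002], [-0.001, -0.002, -1.0]]
wrist_force: [-0.9, 2.4, 6.4]
gripper_width: 0.142
gripper_force: 30.0
```

```bash
cat >> h.py <<'E'
def disc():
    c=cams.capture('top');P=cloud(c);hsv=cv2.cvtColor(c['color'],cv2.COLOR_RGB2HSV)
    m=(hsv[...,1]>140)&(hsv[...,0]<28)&(abs(P[...,2]-.073)<.012)&(np.hypot(P[...,0]-.563,P[...,1]-.04)<.09)
    n,l,s,_=cv2.connectedComponentsWithStats(m.astype(np.uint8))
    p=np.array([P[l==i].mean(0)[:2] for i in range(1,n) if s[i,4]>10])-[.5599,.0463]
    return np.degrees(np.arctan2(p[:,1],p[:,0]))-11.8
E
python3 -c "
from h import *
a=disc();print(a.round(1),(a%40).round(1));s=monitor.sense();print(s['tcp_pos'],s['wrist_force'],s['time_s'])"
```

```text
[  48.1  -72.5 -111.9   88.2  129.2 -151.5 -191.1] [8.1 7.5 8.1 8.2 9.2 8.5 8.9]
[ 0.62187165 -0.05648489  0.11191086] [-0.03735958  1.65603752  7.03026281] 12.725
```

The disc has advanced 29.5° and has about 8.4° ±2.5° left, so at least 0.5 turn more is free. I'll go on 120° (8 rows).

>>> drive_tool:
  moves:
    - {"delta_pos":[5.9,9.3,0],"turn":0,"claw":0.0}
    - {"delta_pos":[3.3,10.4,0],"turn":0,"claw":0.0}
    - {"delta_pos":[0.4,11.0,0],"turn":0,"claw":0.0}
    - {"delta_pos":[-2.3,10.7,0],"turn":0,"claw":0.0}
    - {"delta_pos":[-5.1,9.7,0],"turn":0,"claw":0.0}
    - {"delta_pos":[-7.4,8.1,0],"turn":0,"claw":0.0}
    - {"delta_pos":[-9.3,5.9,0],"turn":0,"claw":0.0}
    - {"delta_pos":[-10.4,3.3,0],"turn":0,"claw":0.0}

```text
time_s: 13.72
tcp_pos: [0.5951, -0.1263, 0.112]
ee_rot: [[1.0, -0.0, 0.0], [-0.0, -1.0, 0.0], [0.0, -0.0, -1.0]]
wrist_force: [2.8, 1.3, 5.7]
gripper_width: 0.144
gripper_force: 30.0
```

```bash
python3 -c "
from h import *
a=disc();print(a.round(1),(a%40).round(1));s=monitor.sense();print(s['tcp_pos'],s['wrist_force'],s['time_s'])"
```

```text
[ -76.7 -115.5] [3.3 4.5]
[ 0.59335767 -0.12646744  0.11198547] [ 0.43012326 -0.23686368  5.73017617] 13.775
```

>>> drive_tool:
  moves:
    - {"delta_pos":[-11.0,0.4,0],"turn":0,"claw":0.0}
    - {"delta_pos":[-10.7,-2.3,0],"turn":0,"claw":0.0}
    - {"delta_pos":[-9.7,-5.1,0],"turn":0,"claw":0.0}
    - {"delta_pos":[0,0,0],"turn":0,"claw":0.0}

```text
time_s: 14.28
tcp_pos: [0.5635, -0.1183, 0.112]
ee_rot: [[1.0, 0.001, -0.0], [0.001, -1.0, 0.0], [-0.0, -0.0, -1.0]]
wrist_force: [2.6, 1.0, 3.3]
gripper_width: 0.144
gripper_force: 30.0
```

>>> drive_tool:
  moves:
    - {"delta_pos":[-8.1,-7.4,0],"turn":0,"claw":0.0}
    - {"delta_pos":[0,0,0],"turn":0,"claw":0.0}

```text
time_s: 14.52
tcp_pos: [0.5559, -0.1111, 0.1119]
ee_rot: [[1.0, 0.001, -0.0], [0.001, -1.0, 0.0], [-0.0, -0.0, -1.0]]
wrist_force: [3.3, -0.2, 3.1]
gripper_width: 0.144
gripper_force: 30.0
```

Plain winding force, about 2.3 N. From here I go 15° at a time, checking the force after each step.

>>> drive_tool:
  moves:
    - {"delta_pos":[-5.9,-9.3,0],"turn":0,"claw":0.0}
    - {"delta_pos":[0,0,0],"turn":0,"claw":0.0}

```text
time_s: 14.78
tcp_pos: [0.5502, -0.1018, 0.1119]
ee_rot: [[1.0, 0.001, 0.0], [0.001, -1.0, -0.0], [0.0, 0.0, -1.0]]
wrist_force: [3.2, -0.7, 1.8]
gripper_width: 0.144
gripper_force: 30.0
```

>>> drive_tool:
  moves:
    - {"delta_pos":[-3.3,-10.4,0],"turn":0,"claw":0.0}
    - {"delta_pos":[0,0,0],"turn":0,"claw":0.0}

```text
time_s: 15.02
tcp_pos: [0.5469, -0.0914, 0.1119]
ee_rot: [[1.0, 0.001, -0.0], [0.001, -1.0, -0.0], [-0.0, 0.0, -1.0]]
wrist_force: [3.7, -1.4, 3.0]
gripper_width: 0.144
gripper_force: 30.0
```

>>> drive_tool:
  moves:
    - {"delta_pos":[-0.4,-11.0,0],"turn":0,"claw":0.0}
    - {"delta_pos":[0,0,0],"turn":0,"claw":0.0}

```text
time_s: 15.28
tcp_pos: [0.5464, -0.0805, 0.1119]
ee_rot: [[1.0, 0.001, -0.001], [0.001, -1.0, -0.0], [-0.001, 0.0, -1.0]]
wrist_force: [3.0, -2.0, 2.9]
gripper_width: 0.145
gripper_force: 30.0
```

>>> drive_tool:
  moves:
    - {"delta_pos":[2.3,-10.7,0],"turn":0,"claw":0.0}
    - {"delta_pos":[0,0,0],"turn":0,"claw":0.0}

```text
time_s: 15.52
tcp_pos: [0.5487, -0.0698, 0.1118]
ee_rot: [[1.0, 0.001, -0.001], [0.001, -1.0, -0.0], [-0.001, 0.0, -1.0]]
wrist_force: [1.8, -2.8, 3.5]
gripper_width: 0.144
gripper_force: 30.0
```

>>> drive_tool:
  moves:
    - {"delta_pos":[5.1,-9.7,0],"turn":0,"claw":0.0}
    - {"delta_pos":[0,0,0],"turn":0,"claw":0.0}

```text
time_s: 15.78
tcp_pos: [0.5536, -0.0601, 0.1118]
ee_rot: [[1.0, 0.001, -0.001], [0.001, -1.0, -0.0], [-0.001, 0.0, -1.0]]
wrist_force: [0.8, -2.7, 3.9]
gripper_width: 0.146
gripper_force: 30.0
```

>>> drive_tool:
  moves:
    - {"delta_pos":[7.4,-8.1,0],"turn":0,"claw":0.0}
    - {"delta_pos":[0,0,0],"turn":0,"claw":0.0}

```text
time_s: 16.02
tcp_pos: [0.5587, -0.0535, 0.1115]
ee_rot: [[1.0, 0.0, -0.007], [0.0, -1.0, -0.002], [-0.007, 0.002, -1.0]]
wrist_force: [-4.2, -6.8, 6.4]
gripper_width: 0.148
gripper_force: 30.1
```

That's the stop: about 7.6 N tangential, i.e. 0.21 rad of wind-up. Now I press gently further toward 12.5 N.

>>> drive_tool:
  moves:
    - {"delta_pos":[4.6,-3.4,0],"turn":0,"claw":0.0}
    - {"delta_pos":[0,0,0],"turn":0,"claw":0.0}
    - {"delta_pos":[0,0,0],"turn":0,"claw":0.0}

```text
time_s: 16.4
tcp_pos: [0.5613, -0.0511, 0.1115]
ee_rot: [[1.0, -0.001, -0.011], [-0.001, -1.0, -0.003], [-0.011, 0.003, -1.0]]
wrist_force: [-6.7, -7.4, 8.9]
gripper_width: 0.145
gripper_force: 30.2
```

>>> drive_tool:
  moves:
    - {"delta_pos":[4.2,-2.8,0],"turn":0,"claw":0.0}
    - {"delta_pos":[0,0,0],"turn":0,"claw":0.0}
    - {"delta_pos":[0,0,0],"turn":0,"claw":0.0}

```text
time_s: 16.77
tcp_pos: [0.564, -0.0489, 0.1113]
ee_rot: [[1.0, -0.001, -0.014], [-0.001, -1.0, -0.004], [-0.014, 0.004, -1.0]]
wrist_force: [-9.5, -8.9, 10.6]
gripper_width: 0.139
gripper_force: 30.2
```

About 12.9 N, so 0.36 rad. Holding for more than half a second.

>>> drive_tool:
  moves:
    - {"delta_pos":[0,0,0],"turn":0,"claw":0.0}
    - {"delta_pos":[0,0,0],"turn":0,"claw":0.0}
    - {"delta_pos":[0,0,0],"turn":0,"claw":0.0}
    - {"delta_pos":[0,0,0],"turn":0,"claw":0.0}
    - {"delta_pos":[0,0,0],"turn":0,"claw":0.0}

```text
time_s: 17.4
tcp_pos: [0.5639, -0.0489, 0.1113]
ee_rot: [[1.0, -0.001, -0.014], [-0.001, -1.0, -0.004], [-0.014, 0.004, -1.0]]
wrist_force: [-9.5, -8.2, 10.0]
gripper_width: 0.144
gripper_force: 30.2
```

Held. Now I ease the arm back to unloaded, release and lift.

>>> drive_tool:
  moves:
    - {"delta_pos":[-4.2,2.8,0],"turn":0,"claw":0.0}
    - {"delta_pos":[-4.6,3.4,0],"turn":0,"claw":0.0}
    - {"delta_pos":[-7.0,7.8,0],"turn":0,"claw":0.0}
    - {"delta_pos":[0,0,0],"turn":0,"claw":0.0}

```text
time_s: 17.9
tcp_pos: [0.5539, -0.0603, 0.112]
ee_rot: [[1.0, -0.001, -0.0], [-0.001, -1.0, 0.0], [-0.0, -0.0, -1.0]]
wrist_force: [0.4, -0.8, 4.0]
gripper_width: 0.146
gripper_force: 30.0
```

Unloaded. Opening, lifting and going over to above the lock knob.

>>> drive_tool:
  moves:
    - {"delta_pos":[0,0,0],"turn":0,"claw":0.45}
    - {"delta_pos":[0,0,0],"turn":0,"claw":0.45}
    - {"delta_pos":[0,0,-30],"turn":0,"claw":0.45}
    - {"delta_pos":[0,0,-40],"turn":0,"claw":0.45}
    - {"delta_pos":[0,0,-20],"turn":0,"claw":0.45}
    - {"delta_pos":[-13.3,-54.2,0],"turn":0,"claw":0.45}
    - {"delta_pos":[-13.3,-54.2,0],"turn":0,"claw":0.45}
    - {"delta_pos":[-13.3,-54.2,0],"turn":0,"claw":0.45}
    - {"delta_pos":[-13.3,-54.2,0],"turn":0,"claw":0.45}
    - {"delta_pos":[-13.3,-54.2,0],"turn":0,"claw":0.45}
    - {"delta_pos":[0,0,0],"turn":0,"claw":0.45}

```text
time_s: 19.27
tcp_pos: [0.4862, 0.2144, 0.2007]
ee_rot: [[1.0, 0.006, -0.002], [0.006, -1.0, -0.0], [-0.002, 0.0, -1.0]]
wrist_force: [0.1, 0.8, -0.3]
gripper_width: 0.451
gripper_force: 0.0
```

```bash
python3 - <<'E'
from h import *
a=disc();print(a.round(1),(a%40).round(1))
s=monitor.sense();print(s['tcp_pos'],s['time_s'],s['gripper_width'])
c=cams.capture('wrist');cv2.imwrite('pics/w3.png',c['color'][...,::-1])
H,W=c['range_z'].shape;f=H/2/np.tan(np.radians(c['vertical_fov'])/2);v,u=np.mgrid[:H,:W]
du,dv=u-c['cx'],v-c['cy'];r=np.hypot(du,dv)+1e-9;t=np.tan(r/f);z=c['range_z']
P=(np.stack([du/r*t*z,dv/r*t*z,z,np.ones_like(z)],-1)@np.array(c['extrinsics']).T)[...,:3]
for lo,hi in((.09,.102),(.068,.09),(.054,.067)):
  m=(z>0)&(P[...,2]>lo)&(P[...,2]<hi)&(abs(P[...,0]-.488)<.025)&(abs(P[...,1]-.21)<.025);q=P[m]
  if len(q):print(lo,len(q),q.mean(0).round(4),q.min(0).round(4),q.max(0).round(4))
pc=P[(z>0)&(abs(P[...,0]-.587)<.06)&(abs(P[...,1]+.085)<.06)&(P[...,2]>.135)];print('handle',len(pc),pc.mean(0) if len(pc) else '')
E
```

```text
[ -39.    41.2  -79.4   81.2 -119.8  121.5 -158.5  162.2] [1.  1.2 0.6 1.2 0.2 1.5 1.5 2.2]
[0.48649411 0.21272707 0.20076177] 19.325 0.4469267417267907
0.09 149 [0.4903 0.2149 0.0948] [0.483  0.2085 0.0901] [0.4971 0.2209 0.0972]
0.068 57 [0.4952 0.2146 0.0792] [0.4917 0.2082 0.0683] [0.4972 0.2215 0.09  ]
0.054 290 [0.5031 0.2011 0.0613] [0.4893 0.1855 0.0551] [0.5129 0.2207 0.0666]
handle 152 [ 0.55273141 -0.05908034  0.14282221]
```

View pics/w3.png

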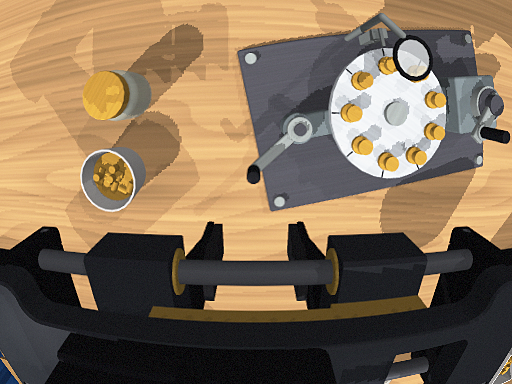

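The wrist view shows the knob at (253,174), pivot boss at (298,128), jar and tub well clear at (115,97) and (112,180), and the crank parked. The disc is 38.8° on (0.68 rad). Knob at (0.490,0.2147), 69 mm from the pivot, at an angle of 132°.

```bash
python3 - <<'E'
import numpy as np
th=np.radians(132-9*np.arange(9));p=np.round(70*np.c_[np.cos(th),-np.sin(th)],1)
print([f'{a[0]},{a[1]}' for a in np.round(np.diff(p,axis=0),1)])
E
```

```text
['8.7,-6.7', '9.6,-5.2', '10.4,-3.7', '10.8,-2.0', '11.0,-0.3', '10.9,1.4', '10.5,3.1', '9.9,4.8']
```

>>> drive_tool:
  moves:
    - {"delta_pos":[3.5,-2.0,0],"turn":0,"claw":0.45}
    - {"delta_pos":[0,0,43],"turn":0,"claw":0.45}
    - {"delta_pos":[0,0,43],"turn":0,"claw":0.45}
    - {"delta_pos":[0,0,43],"turn":0,"claw":0.45}
    - {"delta_pos":[0,0,0],"turn":0,"claw":0.0}
    - {"delta_pos":[0,0,0],"turn":0,"claw":0.0}
    - {"delta_pos":[0,0,0],"turn":0,"claw":0.0}
    - {"delta_pos":[0,0,0],"turn":0,"claw":0.0}

```text
time_s: 20.38
tcp_pos: [0.4921, 0.2134, 0.0745]
ee_rot: [[1.0, 0.0, 0.002], [0.0, -1.0, 0.002], [0.002, -0.002, -1.0]]
wrist_force: [0.5, 0.4, -0.2]
gripper_width: 0.083
gripper_force: 0.0
```

>>> drive_tool:
  moves:
    - {"delta_pos":[0,0,0],"turn":0,"claw":0.0}

```text
time_s: 20.5
tcp_pos: [0.4916, 0.2131, 0.0737]
ee_rot: [[1.0, 0.0, 0.001], [0.0, -1.0, 0.001], [0.001, -0.001, -1.0]]
wrist_force: [-0.0, 0.2, -0.2]
gripper_width: 0.023
gripper_force: 0.0
```

```bash
python3 - <<'E'
from h import *
a=cams.capture('wrist')['color'][120:300,150:370,::-1];b=cams.capture('side')['color'][100:230,150:310,::-1]
cv2.imwrite('pics/g3.png',np.hstack([cv2.resize(x,(400,320),interpolation=cv2.INTER_CUBIC) for x in(a,b)]))
E
```

```text
(no output)
```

View pics/g3.png

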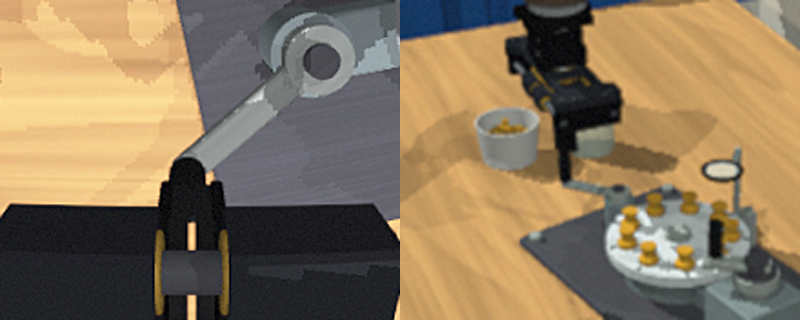

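The fingers closed behind the knob: it sits ahead of them (+x) in the wrist crop, at about (187,165), and wasn't grasped. I'll measure it relative to the fingers.

```bash
python3 - <<'E'
from h import *
s=monitor.sense();print(s['tcp_pos'],s['gripper_width'])
for n in('wrist','side','top'):
  c=cams.capture(n)
  if n=='wrist':
    H,W=c['range_z'].shape;f=H/2/np.tan(np.radians(c['vertical_fov'])/2);v,u=np.mgrid[:H,:W]
    du,dv=u-c['cx'],v-c['cy'];r=np.hypot(du,dv)+1e-9;t=np.tan(r/f);z=c['range_z']
    P=(np.stack([du/r*t*z,dv/r*t*z,z,np.ones_like(z)],-1)@np.array(c['extrinsics']).T)[...,:3]
  else: P=cloud(c)
  C=c['color'].max(-1);z=c['range_z']
  for lo,hi in((.068,.09),(.09,.0965),(.0965,.105),(.105,.115),(.115,.13)):
    m=(z>0)&(C<80)&(P[...,2]>lo)&(P[...,2]<hi)&(abs(P[...,0]-.495)<.03)&(abs(P[...,1]-.215)<.025);q=P[m]
    if len(q):print(n,lo,len(q),q.mean(0).round(4),q.min(0).round(4),q.max(0).round(4))
E
```

```text
[0.49140976 0.2130045  0.07334662] 0.008605720878832906
wrist 0.068 207 [0.4955 0.2144 0.0783] [0.4912 0.208  0.0682] [0.4971 0.2215 0.0899]
wrist 0.09 28 [0.4929 0.2135 0.0937] [0.4836 0.2129 0.0901] [0.4971 0.2161 0.0962]
wrist 0.0965 46 [0.5012 0.213  0.1035] [0.4882 0.2041 0.0965] [0.5031 0.2217 0.105 ]
wrist 0.105 225 [0.5019 0.2131 0.1103] [0.5002 0.2039 0.1052] [0.5034 0.2219 0.115 ]
wrist 0.115 403 [0.5016 0.2128 0.1226] [0.5002 0.2038 0.1151] [0.5033 0.222  0.13  ]
side 0.068 29 [0.4892 0.2065 0.0797] [0.4833 0.202  0.0691] [0.497 0.214 0.09 ]
side 0.09 11 [0.4892 0.2079 0.0927] [0.4835 0.2013 0.0903] [0.4959 0.2139 0.0952]
side 0.0965 8 [0.4907 0.2049 0.1016] [0.4832 0.2019 0.0966] [0.5018 0.2138 0.105 ]
side 0.105 26 [0.4908 0.2038 0.1098] [0.4814 0.1978 0.1053] [0.5037 0.2162 0.1147]
side 0.115 34 [0.49   0.2047 0.1209] [0.4814 0.1978 0.115 ] [0.5039 0.2264 0.1292]
```

The cloud says the closed fingers end at z≈0.097, just over the knob top, even though the TCP reads 0.073. So the fingertips sit higher than reported, which also explains the shallow, 12.5 mm wide grip on the crank handle. I'll open and check tip height before going lower.

>>> drive_tool:
  moves:
    - {"delta_pos":[0,0,0],"turn":0,"claw":0.45}
    - {"delta_pos":[0,0,0],"turn":0,"claw":0.45}
    - {"delta_pos":[0,0,0],"turn":0,"claw":0.45}
    - {"delta_pos":[0,0,0],"turn":0,"claw":0.45}

```text
time_s: 21.25
tcp_pos: [0.4913, 0.2128, 0.0729]
ee_rot: [[1.0, 0.0, -0.0], [0.0, -1.0, -0.0], [-0.0, 0.0, -1.0]]
wrist_force: [-0.7, 0.5, -0.5]
gripper_width: 0.37
gripper_force: 0.0
```

```bash
python3 - <<'E'
from h import *
s=monitor.sense();print(s['tcp_pos'],s['gripper_width'],s['time_s'])
c=cams.capture('wrist')
H,W=c['range_z'].shape;f=H/2/np.tan(np.radians(c['vertical_fov'])/2);v,u=np.mgrid[:H,:W]
du,dv=u-c['cx'],v-c['cy'];r=np.hypot(du,dv)+1e-9;t=np.tan(r/f);z=c['range_z']
P=(np.stack([du/r*t*z,dv/r*t*z,z,np.ones_like(z)],-1)@np.array(c['extrinsics']).T)[...,:3]
for y0,y1 in((.165,.205),(.206,.223),(.224,.27)):
  q=P[(z>0)&(P[...,1]>y0)&(P[...,1]<y1)&(abs(P[...,0]-.491)<.016)&(c['color'].max(-1)<90)]
  print(y0,len(q),np.histogram(q[:,2],np.arange(.05,.16,.01))[0],np.percentile(q[:,2],[0,1,3,10]).round(4))
E
```

```text
[0.49132786 0.21284087 0.07291016] 0.36976776908016695 21.25
0.165 2240 [  0   0   0   0   0 125 182 214 225 201] [0.1015 0.1037 0.1067 0.1157]
0.206 700 [ 13  74 104 118 391   0   0   0   0   0] [0.0574 0.0593 0.0628 0.0682]
0.224 1461 [  0   0   0   0   0 114 179 206 220 201] [0.1016 0.1038 0.106  0.1119]
```

The open fingertips are seen at z≈0.101 with the TCP at 0.073, so the fingers are about 28 mm short of the reported TCP. I'll lower 26 mm more, then close.

>>> drive_tool:
  moves:
    - {"delta_pos":[-1,-1.5,13],"turn":0,"claw":0.45}
    - {"delta_pos":[0,0,13],"turn":0,"claw":0.45}
    - {"delta_pos":[0,0,0],"turn":0,"claw":0.45}

```text
time_s: 21.68
tcp_pos: [0.4892, 0.2135, 0.0451]
ee_rot: [[1.0, 0.0, -0.003], [0.0, -1.0, -0.002], [-0.003, 0.002, -1.0]]
wrist_force: [0.6, 0.0, 1.6]
gripper_width: 0.448
gripper_force: 0.0
```

>>> drive_tool:
  moves:
    - {"delta_pos":[0,0,0],"turn":0,"claw":0.0}
    - {"delta_pos":[0,0,0],"turn":0,"claw":0.0}
    - {"delta_pos":[0,0,0],"turn":0,"claw":0.0}
    - {"delta_pos":[0,0,0],"turn":0,"claw":0.0}

```text
time_s: 22.18
tcp_pos: [0.4905, 0.2148, 0.0473]
ee_rot: [[1.0, 0.0, 0.001], [0.0, -1.0, 0.001], [0.001, -0.001, -1.0]]
wrist_force: [-0.9, 1.5, 0.4]
gripper_width: 0.16
gripper_force: 30.0
```

Gripped (0.16, about 14 mm). Swinging the lever clockwise along the 70 mm arc.

>>> drive_tool:
  moves:
    - {"delta_pos":[8.7,-6.7,0],"turn":0,"claw":0.0}
    - {"delta_pos":[9.6,-5.2,0],"turn":0,"claw":0.0}
    - {"delta_pos":[10.4,-3.7,0],"turn":0,"claw":0.0}
    - {"delta_pos":[10.8,-2.0,0],"turn":0,"claw":0.0}
    - {"delta_pos":[11.0,-0.3,0],"turn":0,"claw":0.0}
    - {"delta_pos":[0,0,0],"turn":0,"claw":0.0}

```text
time_s: 22.92
tcp_pos: [0.5411, 0.2335, 0.0472]
ee_rot: [[1.0, -0.001, 0.0], [-0.001, -1.0, 0.002], [0.0, -0.002, -1.0]]
wrist_force: [-2.6, 3.8, 1.6]
gripper_width: 0.162
gripper_force: 30.0
```

Moving as expected (about 2.6 N friction). The lever is now at roughly 87°. On toward the end stop.

>>> drive_tool:
  moves:
    - {"delta_pos":[5.5,0.5,0],"turn":0,"claw":0.0}
    - {"delta_pos":[5.4,0.9,0],"turn":0,"claw":0.0}
    - {"delta_pos":[0,0,0],"turn":0,"claw":0.0}

```text
time_s: 23.3
tcp_pos: [0.552, 0.2331, 0.0472]
ee_rot: [[1.0, -0.001, 0.001], [-0.001, -1.0, 0.004], [0.001, -0.004, -1.0]]
wrist_force: [-3.2, 7.1, 1.6]
gripper_width: 0.161
gripper_force: 30.0
```

>>> drive_tool:
  moves:
    - {"delta_pos":[5.3,1.4,0],"turn":0,"claw":0.0}
    - {"delta_pos":[0,0,0],"turn":0,"claw":0.0}

```text
time_s: 23.55
tcp_pos: [0.5577, 0.2324, 0.0473]
ee_rot: [[1.0, -0.0, 0.002], [-0.0, -1.0, 0.005], [0.002, -0.005, -1.0]]
wrist_force: [-3.0, 7.6, 2.1]
gripper_width: 0.163
gripper_force: 30.0
```

>>> drive_tool:
  moves:
    - {"delta_pos":[5.2,0.8,0],"turn":0,"claw":0.0}
    - {"delta_pos":[0,0,0],"turn":0,"claw":0.0}

```text
time_s: 23.8
tcp_pos: [0.5627, 0.2313, 0.0472]
ee_rot: [[1.0, -0.001, 0.002], [-0.001, -1.0, 0.004], [0.002, -0.004, -1.0]]
wrist_force: [-3.3, 7.5, 0.9]
gripper_width: 0.159
gripper_force: 30.0
```

>>> drive_tool:
  moves:
    - {"delta_pos":[5.0,1.8,0],"turn":0,"claw":0.0}
    - {"delta_pos":[0,0,0],"turn":0,"claw":0.0}

```text
time_s: 24.05
tcp_pos: [0.5677, 0.2301, 0.0472]
ee_rot: [[1.0, -0.0, 0.002], [-0.0, -1.0, 0.005], [0.002, -0.005, -1.0]]
wrist_force: [-2.8, 8.4, 0.1]
gripper_width: 0.156
gripper_force: 30.0
```

>>> drive_tool:
  moves:
    - {"delta_pos":[4.9,1.6,0],"turn":0,"claw":0.0}
    - {"delta_pos":[0,0,0],"turn":0,"claw":0.0}

```text
time_s: 24.3
tcp_pos: [0.5682, 0.2299, 0.047]
ee_rot: [[1.0, -0.0, -0.005], [-0.0, -1.0, 0.005], [-0.005, -0.005, -1.0]]
wrist_force: [-16.2, 17.7, 7.6]
gripper_width: 0.16
gripper_force: 30.0
```

>>> drive_tool:
  moves:
    - {"delta_pos":[3.0,1.2,0],"turn":0,"claw":0.0}
    - {"delta_pos":[0,0,0],"turn":0,"claw":0.0}

```text
time_s: 24.55
tcp_pos: [0.5682, 0.2298, 0.0469]
ee_rot: [[1.0, -0.0, -0.01], [-0.0, -1.0, 0.006], [-0.01, -0.006, -1.0]]
wrist_force: [-24.4, 21.7, 11.1]
gripper_width: 0.158
gripper_force: 30.0
```

The lever is at its end stop: the force rose sharply with no more motion. I'll relax to the last free pose, then open and lift clear.

>>> drive_tool:
  moves:
    - {"delta_pos":[-7.4,-2.8,0],"turn":0,"claw":0.0}
    - {"delta_pos":[0,0,0],"turn":0,"claw":0.0}
    - {"delta_pos":[0,0,0],"turn":0,"claw":0.4}
    - {"delta_pos":[0,0,0],"turn":0,"claw":0.4}
    - {"delta_pos":[0,0,0],"turn":0,"claw":0.4}
    - {"delta_pos":[0,0,-40],"turn":0,"claw":0.4}
    - {"delta_pos":[0,0,-50],"turn":0,"claw":0.4}
    - {"delta_pos":[0,0,-50],"turn":0,"claw":0.4}
    - {"delta_pos":[-50,-10,-30],"turn":0,"claw":0.4}
    - {"delta_pos":[-50,-10,0],"turn":0,"claw":0.4}
    - {"delta_pos":[0,0,0],"turn":0,"claw":0.4}
    - {"delta_pos":[0,0,0],"turn":0,"claw":0.4}

```text
time_s: 26.05
tcp_pos: [0.4681, 0.2466, 0.2172]
ee_rot: [[1.0, 0.0, 0.001], [0.0, -1.0, -0.0], [0.001, 0.0, -1.0]]
wrist_force: [-0.2, 0.3, 0.1]
gripper_width: 0.4
gripper_force: 0.0
```

```bash
python3 - <<'E'
from h import *
a=disc();print((a%40).round(1))
c=cams.capture('top');P=cloud(c)
m=(c['color'].max(-1)<70)&(P[...,2]>.07)&(P[...,2]<.1)&(abs(P[...,0]-.57)<.03)&(abs(P[...,1]-.23)<.03);q=P[m];print('knob',len(q),q.mean(0))
s=monitor.sense();print(s['tcp_pos'],s['wrist_force'],s['gripper_width'],s['time_s'])
cv2.imwrite('pics/end.png',cv2.resize(c['color'][100:250,80:330,::-1],None,fx=2.4,fy=2.4))
E
```

```text
[0.5 1.1 1.3 1.2 0.3 1.7 1.5 2.4]
knob 27 [0.55754713 0.2265294  0.09017036]
[0.46851222 0.24649912 0.21659606] [-0.03918113 -0.69871492 -0.20848687] 0.39858501328465334 26.15
```

View pics/end.png

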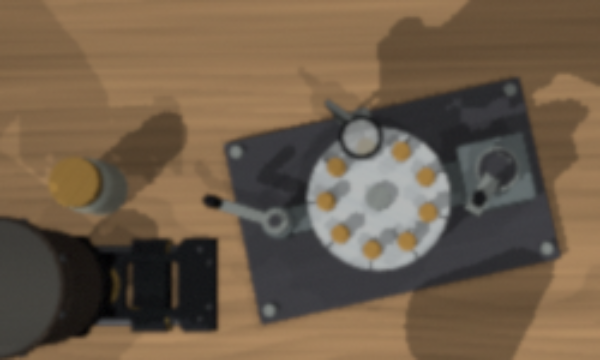

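The brass pattern is unchanged and the jar is still in place. But the knob sits at about (0.558,0.229), so it dragged back slightly during the relax and lock is borderline (about 1.08). I'll push it home with closed fingers from behind (−x side) and retreat.

>>> drive_tool:
  moves:
    - {"delta_pos":[30,7,0],"turn":0,"claw":0.0}
    - {"delta_pos":[31,7,0],"turn":0,"claw":0.0}
    - {"delta_pos":[0,0,0],"turn":0,"claw":0.0}
    - {"delta_pos":[0,0,0],"turn":0,"claw":0.0}
    - {"delta_pos":[0,0,43],"turn":0,"claw":0.0}
    - {"delta_pos":[0,0,43],"turn":0,"claw":0.0}
    - {"delta_pos":[0,0,43],"turn":0,"claw":0.0}
    - {"delta_pos":[0,0,40],"turn":0,"claw":0.0}
    - {"delta_pos":[0,0,0],"turn":0,"claw":0.0}

```text
time_s: 27.28
tcp_pos: [0.5261, 0.2314, 0.0452]
ee_rot: [[1.0, 0.0, -0.006], [0.0, -1.0, -0.005], [-0.006, 0.005, -1.0]]
wrist_force: [-0.7, -0.1, 0.9]
gripper_width: 0.004
gripper_force: 0.0
```

>>> drive_tool:
  moves:
    - {"delta_pos":[5,0,0],"turn":0,"claw":0.0}
    - {"delta_pos":[5,0,0],"turn":0,"claw":0.0}
    - {"delta_pos":[4,1,0],"turn":0,"claw":0.0}
    - {"delta_pos":[0,0,0],"turn":0,"claw":0.0}

```text
time_s: 27.78
tcp_pos: [0.5416, 0.2313, 0.0488]
ee_rot: [[1.0, -0.001, -0.002], [-0.001, -1.0, -0.001], [-0.002, 0.001, -1.0]]
wrist_force: [-4.8, -0.7, 2.7]
gripper_width: 0.003
gripper_force: 2.5
```

Contact at lever-friction level (about 4.8 N). Pushing on to the stop.

>>> drive_tool:
  moves:
    - {"delta_pos":[4,1,0],"turn":0,"claw":0.0}
    - {"delta_pos":[0,0,0],"turn":0,"claw":0.0}

```text
time_s: 28.02
tcp_pos: [0.5418, 0.231, 0.0487]
ee_rot: [[1.0, -0.001, -0.009], [-0.001, -1.0, -0.001], [-0.009, 0.001, -1.0]]
wrist_force: [-16.7, 5.9, 9.5]
gripper_width: 0.009
gripper_force: 8.2
```

>>> drive_tool:
  moves:
    - {"delta_pos":[4,1,0],"turn":0,"claw":0.0}
    - {"delta_pos":[0,0,0],"turn":0,"claw":0.0}

```text
time_s: 28.28
tcp_pos: [0.5419, 0.2308, 0.0486]
ee_rot: [[1.0, -0.001, -0.015], [-0.001, -1.0, -0.001], [-0.015, 0.001, -1.0]]
wrist_force: [-27.8, 11.7, 14.9]
gripper_width: 0.005
gripper_force: 14.1
```

The lever is hard against its end stop with no further motion. Backing off and lifting clear.

>>> drive_tool:
  moves:
    - {"delta_pos":[-25,-2,0],"turn":0,"claw":0.0}
    - {"delta_pos":[-15,0,0],"turn":0,"claw":0.0}
    - {"delta_pos":[0,0,-50],"turn":0,"claw":0.0}
    - {"delta_pos":[0,0,-60],"turn":0,"claw":0.0}
    - {"delta_pos":[0,0,-60],"turn":0,"claw":0.0}
    - {"delta_pos":[-50,-10,0],"turn":0,"claw":0.0}
    - {"delta_pos":[0,0,0],"turn":0,"claw":0.0}
    - {"delta_pos":[0,0,0],"turn":0,"claw":0.0}
    - {"delta_pos":[0,0,0],"turn":0,"claw":0.0}

```text
time_s: 29.4
tcp_pos: [0.4614, 0.2416, 0.2177]
ee_rot: [[1.0, -0.001, -0.0], [-0.001, -1.0, -0.0], [-0.0, 0.0, -1.0]]
wrist_force: [0.1, 0.5, -1.1]
gripper_width: 0.004
gripper_force: 0.0
```

```bash
python3 - <<'E'
from h import *
a=disc();print((a%40).round(1))
s=monitor.sense();print(s['tcp_pos'],s['wrist_force'],s['time_s'])
print(ticket.finish_job())
E
```

```text
[0.4 0.6 0.4 0.9 0.6 1.7 1.7 2.1]
[0.46137474 0.24160595 0.21751485] [ 0.62331544 -0.06752934 -0.1271524 ] 29.45
the job is handed in; nothing more can be done
None
```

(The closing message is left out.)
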